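# Dock the face-brush handle and press its silicone head home

## Task

Stand the white face-brush handle upright on the charging pad in the open cell of the clear acrylic caddy and let go of it. Then pick up the teal brush head, turn it until its cross socket meshes with the brass four-spline spindle on the handle, slide it fully home against the springy seal ring, and finish while still holding the head pressed down there - do not let go. Leave the vial, the serum bottle, the tumbler and the hair clip where they are.

Things in the scene. Friction and masses are not known exactly. Their poses are not given: they have to be found in the camera images.
- handle: White plastic handle of a battery face brush, 160 g: a square-section body 40 x 40 mm (edges rounded 6 mm), 100 mm high, with a flat teal switch on its -x face 24 to 48 mm up. Origin: centre of its underside; z up. The seal ring and brass spindle stand on its top. It starts upright on the glass shelf, whose top is 8 mm above the work surface.
- spindle_top (a point): Centre of the top of the brass spindle, on the handle's axis, 116 mm above the handle's underside. Four splines form a cross 17 mm across and 5 mm thick with rounded tops, standing 16 mm out of the handle's top; this point's x and y axes lie along the arms, z up. It starts at any angle to the square body and turns in it only against stiff motor friction (0.15 N m).
- seal_top (a point): Centre of the top of the dark springy seal ring round the spindle, 34 mm outside and 22 mm inside diameter. Free, it stands 4 mm above the handle's top (104 mm above its underside); it yields 3 mm downward, taking about 2 N to start and 8 N to push fully down. It would push a released head back up.
- head: Round silicone brush head, 45 g, 44 mm diameter: white skirt 18 mm high, teal pad 14 mm on it, 2 mm nubs on top. Origin: centre of its underside; z up. Cross socket below, 18 mm deep, slots 7 mm wide and 19 mm end to end along x and y; four white bars on rim and side mark them. It starts socket down on the shelf. Home, its underside is 101 mm above the handle's; not meshed, 116 mm.
- caddy: Clear acrylic caddy fixed to the shelf, 54 mm (x) by 154 mm (y), 55 mm high, frosted rims: three open-topped cells in a row along y, each 46 x 46 mm inside, centres at y = -50, 0, +50 mm, walls and floor 4 mm. Origin: centre of its underside; z up. The vial stands in one cell, the serum bottle in another, and the charging pad lies in the open one.
- pad_top (a point): Centre of the top of the grey charging pad, 40 x 40 mm, 3 mm thick, fixed at the centre of the floor of the caddy's open cell; the pad top is 7 mm above the caddy's underside. Its x and y axes are parallel to the caddy's. The handle stands on it.
- vial: Clear glass vial with a cork stopper, 32 mm diameter, 82 mm high, standing in one cell of the caddy. Origin: centre of its underside. To be left alone.
- serum: Amber serum bottle with a black cap, 34 mm diameter, 84 mm high, standing in one cell of the caddy. Origin: centre of its underside. To be left alone.
- tumbler: Stainless steel tumbler, 66 mm across the rim, 85 mm high, standing on the glass shelf. Origin: centre of its underside. To be left alone.
- hair_clip: Black plastic hair clip, 75 mm long (x), 14 mm wide, 18 mm high, lying on the glass shelf. Origin: centre of its underside. To be left alone.

How it is judged:
On the way, in this order (a step that is already met when the one before it is completed fails the run):
1. the handle stands upright on the charging pad in the open cell, let go, without the head on it (horizontal distance between handle and pad_top below 0.007 m and z of handle in the frame of pad_top below 0.003 m and angle between handle's own z axis and vertical below 0.08 rad and linear speed of handle below 0.02 m/s and contact force between the fingers and handle below 0.1 N and distance between head and spindle_top above 0.04 m), for 0.2 s.
2. the splines have meshed: the head has dropped at least 6 mm over them (z of head in the frame of handle below 0.11 m and horizontal distance between head and spindle_top below 0.004 m), for 0.05 s.
At the end, for the whole second after the job is handed in: Handle upright on the pad (7 mm, 0.08 rad, let go of by the fingers); head meshed on the spindle (4 mm off axis, 0.25 rad, upright) and pressed to within 1.8 mm of home (underside under 102.8 mm above the handle's), over 3 N on the handle, fingers still on the head with over 3 N, at rest (horizontal distance between handle and pad_top below 0.007 m and z of handle in the frame of pad_top below 0.003 m and angle between handle's own z axis and vertical below 0.08 rad and angle between head's own z axis and vertical below 0.12 rad and z of head in the frame of handle below 0.1028 m and horizontal distance between head and spindle_top below 0.004 m and (angle between the x axis of head and the x axis of spindle_top, either way round below 0.25 rad or angle between the x axis of head and the y axis of spindle_top, either way round below 0.25 rad) and contact force between head and handle above 3 N and contact force between the fingers and head above 3 N and contact force between the fingers and handle below 0.1 N and linear speed of head below 0.02 m/s); the arm keeps its last pose, push and grip.
It fails at once if the vial is moved more than 25 mm (distance of vial from where it was at the start of the episode above 0.025 m).
It fails at once if the serum bottle is moved more than 25 mm (distance of serum from where it was at the start of the episode above 0.025 m).
It fails at once if the tumbler is moved more than 25 mm (distance of tumbler from where it was at the start of the episode above 0.025 m).
It fails at once if the hair clip is moved more than 25 mm (distance of hair_clip from where it was at the start of the episode above 0.025 m).
It also fails if it takes over 56 s, if anything falls off the work surface, if the arm or the gripper's body presses on something with over 40 N, if the wrist force passes 120 N, or if a joint passes its speed limit or range.

## Robot

A 7-joint arm with a two-finger parallel gripper is mounted at the origin on the work surface. World frame = base frame: x ahead of the robot, y to its left, z up, the work surface at z = 0. Lengths are in m, angles in rad, forces in N, time in s.
With the tool pointing down it reaches from about 0.4 to 0.85 m from the base axis. Payload 6.9 kg.
Tool frame: the origin (TCP) lies midway between the tips of the shut fingers; the grasp point (between the pads) lies behind it (ctrl.pinch_z is the z of the grasp point in the tool frame, in m); z points along the fingers, y is the line along which they close (so a half turn about z gives the same grasp; the last joint's range is limited). The gripper opens to 85 mm and grips with 20 to 120 N. Pads are 22 mm wide; open, the fingers measure 114 mm over their backs; the gripper's body (76 mm by 85 mm) begins 54 mm behind the grasp point. The pads swing forward as they close: fully open they stand 13 mm farther back than shut.
Start: joints at [-1.204, 0.507, -0.238, 1.5, 0.126, 1.149, -0.155], TCP at [0.161, 0.604, 0.231] pointing down, gripper open.
Joint ranges: [-3.08, 3.08], [-0.24, 2.05], [-1.43, 1.35], [0, 2.5], [-1.52, 4.66], [0.17, 1.96], [-2.89, 2.89]. Speed limits (rad/s): [2.39, 2.39, 3.14, 3.14, 3.14, 3.14, 3.14].

## Interface

Orientations are given as a unit quaternion [w, x, y, z].
In Python, from station import ctrl, get_state, vision, ticket, models gives the robot as it stands. Calls block until the motion is done:
- ctrl.movep(position, orientation): joint-space move of the TCP to a pose.
- ctrl.movel(position, frame=None, max_speed=0.15): straight line of the TCP; frame=None keeps the orientation; max_speed is the mean speed in m/s.
- ctrl.set_joints(angles): joint-space move.
- ctrl.ungrasp() and ctrl.close_gripper(force=None): open the fingers fully, or close them until they stop; force is the grip in N (None keeps the last).
- ctrl.pause(seconds).
- ctrl.ik(position, orientation): joint angles nearest the present ones, or None.
- get_state(): the state.
- vision.grab_frame(name): name is "scene" or "top" or "wrist"; returns (picture, depth): 384x512x3 uint8, blue, green, red; 384x512 float32, m along the optical axis (not along the pixel's ray), 0 where there is no reading.
- vision.camera_info(name): a dict with "mtx" (3x3 intrinsics, pixels), "R" (3x3) and "t" (3): a world point X has camera coordinates R X + t; the wrist camera has in their place "hand_eye" (4x4, takes a point from camera to tool coordinates, whose origin is the TCP and whose axes are the flange's). Camera axes: x right, y down, z forward; pixel columns grow to the right and rows downward; lengths in m; the calibration is good to about 2 mm. A picture is of the moment at which its call begins: read the wrist's pose just before it. camera_info takes no time and is no camera call.
A pose or a line that the arm cannot do raises ctrl.Unreachable and nothing moves.
- ticket.close_job(): hands the job in; it is judged then, once.
Trained networks look in the newest picture that a camera, given by its name, has taken for a name from the list of things; names that differ only in an ending like _2 or _b are one class to them, and where a whole thing is asked for, a point or a joint stands for the part that bears it (a point fixed in the world has none). Each returns a list of dicts, best first, with "p" (0 to 1); they miss things now and then, are a little off and sometimes report something else, mostly with a low value. They report only what shows in the picture. A call takes as long as a camera call.
- models.recognise(camera, target): "point" ([column, row] in pixels, amid what is visible of it).
- models.masks_of(camera, target): "mask" (384x512 bool, what is visible of it) and "point" ([column, row] in pixels, amid what is visible of it).
The state is a dict: "time": time; "qpos": joint angles; "qd": joint speeds; "tau": joint torques, N m; "tcp_pos": TCP position; "eef_rot": TCP orientation; "contact_force": force on the tool from outside, world axes, zero at the start; "wrist_torque": the same for the moment, N m; "width": finger opening in m; "gripper_force": force on a finger pad.
Only numpy, scipy, OpenCV 4.12 (cv2) and the standard library are available. Lean on these libraries where they do the work, as an engineer would, in place of code of your own. Each camera call takes 0.05 s, during which the arm holds its last target. There are 200 camera calls.

## Working session

There is one attempt and no reset: what is moved stays moved. The work goes in short steps, each a Python script; the robot and the scene stay as the last script left them, time stands still between calls to the robot, and variables do not carry over. Pictures are saved under pics/ and viewed, at most 10 in all, crops included, and the job is handed in when it is done.

```bash
ls; mkdir -p pics; cat > h.py <<'E'
import numpy as np, cv2
from station import ctrl, get_state, vision, ticket, models
from scipy.spatial.transform import Rotation as R
def Rq(q): return R.from_quat([q[1],q[2],q[3],q[0]]).as_matrix()
def down(yaw):  # tool z down, tool y axis closing line; yaw = world angle of tool x
    m=np.array([[np.cos(yaw),np.sin(yaw),0],[np.sin(yaw),-np.cos(yaw),0],[0,0,-1]])
    q=R.from_matrix(m).as_quat(); return [q[3],q[0],q[1],q[2]]
def cam(name):
    i=vision.camera_info(name); K=np.array(i['mtx'])
    if 'hand_eye' in i:
        s=get_state(); T=np.eye(4); T[:3,:3]=Rq(s['eef_rot']); T[:3,3]=s['tcp_pos']
        T=T@np.array(i['hand_eye']); return K,T[:3,:3],T[:3,3]
    Rm=np.array(i['R']); return K,Rm.T,-Rm.T@np.array(i['t'])
def ray(c,px,z):
    """intersect pixels (N,2) with plane(s) z"""
    K,Rw,o=c; px=np.atleast_2d(px).astype(float)
    d=np.c_[px,np.ones(len(px))]@np.linalg.inv(K).T@Rw.T
    return o+d*((z-o[2])/d[:,2])[:,None]
def pts(c,depth,mask):
    K,Rw,o=c; v,u=np.nonzero(mask&(depth>0)); d=depth[v,u]
    return np.c_[u,v,np.ones(len(u))]@np.linalg.inv(K).T*d[:,None]@Rw.T+o
def proj(c,X):
    K,Rw,o=c; p=(np.atleast_2d(X)-o)@Rw@K.T; return p[:,:2]/p[:,2:]
E
python3 - <<'E'
from h import *
s=get_state(); print(s, ctrl.pinch_z, cam('wrist')[2], cam('top')[2])
for n in ['top','scene']:
    im,d=vision.grab_frame(n); c=cam(n); cv2.imwrite(f'pics/{n}0.png',im)
    for t in ['handle','head','caddy','pad_top','vial','serum','tumbler','hair_clip']:
        r=models.masks_of(n,t)
        if not r: print(n,t,None); continue
        P=pts(c,d,r[0]['mask']); 
        print(n,t,round(r[0]['p'],2),np.round(r[0]['point']),r[0]['mask'].sum(),np.round(np.median(P,0),3) if len(P) else None,np.round(np.percentile(P,[2,98],axis=0),3).tolist() if len(P) else '')
E
```

```text
pics
{'time': 0.0, 'qpos': array([-1.20449982,  0.50832806, -0.2375079 ,  1.50113339,  0.12570211,
        1.14895747, -0.15483855]), 'qd': array([-7.36201696e-05,  7.72948107e-04,  8.23345633e-04, -5.44369887e-04,
       -8.39861917e-04,  9.87511847e-04, -1.34957139e-03]), 'tau': array([ 8.17440468e-04, -6.20625830e+01, -2.18634948e+00, -2.49631172e+01,
        1.26301337e-02,  1.24966205e-02,  4.38862105e-05]), 'tcp_pos': array([0.16110966, 0.60333605, 0.23043501]), 'eef_rot': array([-9.27364952e-05,  1.30046360e-01,  9.91507489e-01, -9.13890252e-04]), 'contact_force': array([-0.03847953,  0.06138831, -0.13034009]), 'wrist_torque': array([-0.03134642,  0.01927739,  0.02433486]), 'gripper_force': 0.0, 'width': 0.0857812051361595} -0.0187 [0.0864413  0.62444164 0.37324279] [0.50003693 0.00097163 0.96019336]
top handle 0.7 [167. 227.] 651 [0.49  0.161 0.106] [[0.466, 0.143, 0.007], [0.513, 0.188, 0.123]]
top head 0.8 [176. 180.] 372 [0.58  0.166 0.04 ] [[0.561, 0.147, 0.027], [0.598, 0.185, 0.043]]
top caddy 0.55 [333. 228.] 1470 [ 0.488 -0.167  0.044] [[0.45, -0.246, 0.008], [0.526, 
[... 571 characters left out ...]
0.149 0.072] [[0.478, 0.139, 0.013], [0.514, 0.172, 0.12]]
scene head None
scene caddy 0.72 [166. 260.] 2659 [ 0.501 -0.198  0.044] [[0.448, -0.253, 0.008], [0.531, -0.102, 0.064]]
scene pad_top 0.45 [293. 183.] 317 [0.585 0.153 0.037] [[0.563, 0.143, 0.008], [0.602, 0.182, 0.042]]
scene vial 0.94 [173. 244.] 353 [ 0.495 -0.181  0.077] [[0.48, -0.189, 0.051], [0.504, -0.165, 0.094]]
scene serum 0.86 [192. 235.] 310 [ 0.506 -0.133  0.069] [[0.476, -0.143, 0.044], [0.518, -0.099, 0.096]]
scene tumbler 0.61 [308. 233.] 1329 [ 0.7   -0.022  0.065] [[0.67, -0.039, 0.009], [0.729, 0.023, 0.092]]
scene hair_clip 0.76 [222. 189.] 167 [0.446 0.061 0.019] [[0.411, 0.057, 0.011], [0.479, 0.069, 0.027]]
```

```bash
python3 - <<'E'
import cv2
a=cv2.imread('pics/top0.png')[90:290,130:410]; cv2.imwrite('pics/top0c.png',cv2.resize(a,None,fx=2.85,fy=2.85,interpolation=2))
E
```

```text
(no output)
```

View pics/top0c.png

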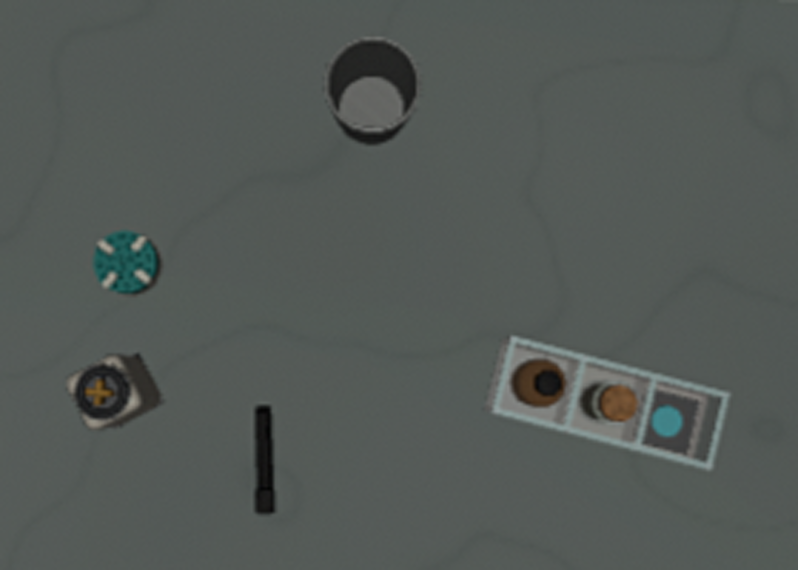

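Top view: head at crop (126,262), handle at (102,390) with a brass cross, and a caddy tilted about -14° with its open cell at the right end (668,420). Next, a wrist close-up of the handle and head.

```bash
python3 - <<'E'
from h import *
print(np.round(np.array(vision.camera_info('wrist')['hand_eye']),3).tolist(), np.round(vision.camera_info('wrist')['mtx'],1).tolist())
a=np.radians(76); t=np.array([.525,.165])-0.077*np.array([np.cos(a),np.sin(a)])
for yaw in (76,-104): print(yaw,ctrl.ik([t[0],t[1],.26],down(np.radians(yaw))), ctrl.ik([.473,-.222,.12],down(np.radians(yaw))))
ctrl.movep([t[0],t[1],.26],down(a))
c=cam('wrist'); im,d=vision.grab_frame('wrist'); cv2.imwrite('pics/w1.png',im); np.savez('w1.npz',d=d,K=c[0],R=c[1],o=c[2])
print(get_state()['time'],get_state()['qpos'])
for n in ['handle','head']:
    r=models.masks_of('wrist',n)
    if r: P=pts(c,d,r[0]['mask']); print(n,r[0]['p'],r[0]['point'],np.round(np.median(P,0),3),np.round(np.percentile(P,[2,98],axis=0),3).tolist())
E
```

```text
[[-0.001, -0.953, -0.304, 0.078], [1.0, -0.001, 0.0, 0.001], [-0.0, -0.304, 0.953, -0.143], [0.0, 0.0, 0.0, 1.0]] [[313.1, 0.0, 255.3], [0.0, 313.1, 190.5], [0.0, 0.0, 1.0]]
76 [-0.49345715  0.32485276  0.37323401  1.74513325 -0.13122232  1.09609423
 -0.32219773] [-0.19506192  0.65780695  0.96080585  1.92953965 -0.68134598  0.9200554
  0.86453169]
-104 [ 0.02540032  0.31834614 -0.3423755   1.7386995   0.11790131  1.10470013
  2.54306839] [-0.26893585  0.75394051  1.15109051  1.93024904 -0.8191368   1.02682103
 -2.12767043]
3.1667 [-0.49470824  0.32530888  0.37196984  1.74488626 -0.13134173  1.09610464
 -0.32215178]
handle 0.57 [220.7, 99.3] [0.492 0.168 0.109] [[0.467, 0.146, 0.009], [0.513, 0.189, 0.124]]
head 0.58 [305.6, 79.6] [0.579 0.168 0.041] [[0.56, 0.149, 0.021], [0.599, 0.187, 0.043]]
```

View pics/w1.png

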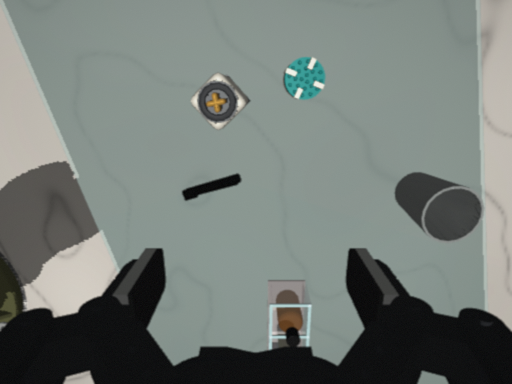

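Wrist view: the handle is at (218,100), turned about 45° to the tool, and the head at (305,78). The camera looks towards the fingertips, so I'll hover over each target for the close look.

```bash
cat >> h.py <<'E'
def look(x,y,z,deg,name):
    ctrl.movep([x,y,z],down(np.radians(deg))); ctrl.pause(.15)
    c=cam('wrist'); im,d=vision.grab_frame('wrist'); cv2.imwrite(f'pics/{name}.png',im)
    np.savez(name+'.npz',im=im,d=d,K=c[0],R=c[1],o=c[2]); return c,im,d
def load(name):
    f=np.load(name+'.npz'); return (f['K'],f['R'],f['o']),f['im'],f['d']
def rectify(c,im,x,y,z,half,n=500):
    """orthographic world-aligned view of plane z: col = +x, row = -y"""
    s=2*half/n; g=np.arange(n)*s-half
    X,Y=np.meshgrid(x+g,y-g); p=proj(c,np.c_[X.ravel(),Y.ravel(),np.full(X.size,z)]).astype(np.float32)
    return cv2.remap(im,p[:,0].reshape(n,n),p[:,1].reshape(n,n),cv2.INTER_LINEAR)
E
python3 - <<'E'
from h import *
for y in (31,121): print(y,ctrl.ik([.49,.167,.2],down(np.radians(y))))
for y in (31,121): print(y,ctrl.ik([.49,.167,.075],down(np.radians(y))))
c,im,d=look(.49,.167,.2,31,'w2')
a=rectify(c,im,.49,.167,.108,.035,500)
b=rectify(c,im,.49,.167,.122,.035,500)
cv2.imwrite('pics/w2r.png',np.hstack([cv2.resize(a,(400,400)),cv2.resize(b,(400,400))]))
print(get_state()['time'])
E
```

```text
31 [-0.72786608  0.40715469  0.50746532  1.83425982 -0.2370837   0.96028273
 -1.14788768]
121 [-0.4913072   0.37227544  0.16250277  1.83138118 -0.07274192  0.94366637
  0.24402833]
31 [-0.64141398  0.56401638  0.40078553  1.98486176 -0.34759431  0.65893606
 -1.04830968]
121 [-0.47177379  0.53501706  0.14237684  1.98273893 -0.12279141  0.63188447
  0.29123041]
4.275
```

View pics/w2r.png

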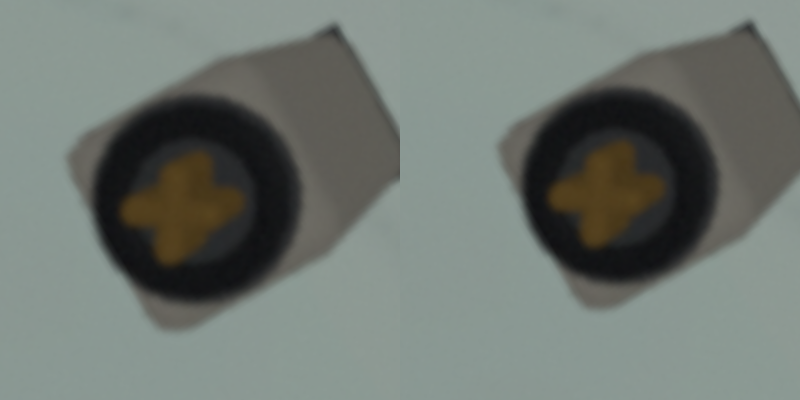

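The handle's square top is centred at left-panel (199,197), so about (0.490,0.167), with its edges at about 29°. Before grasping it I'll look at the open cell, using the placing yaw.

```bash
python3 - <<'E'
from h import *
c,im,d=look(.473,-.222,.2,76,'w3')
a=rectify(c,im,.473,-.222,.063,.045,500)
b=rectify(c,im,.473,-.222,.015,.045,500)
cv2.imwrite('pics/w3r.png',np.hstack([cv2.resize(a,(400,400)),cv2.resize(b,(400,400))]))
print(get_state()['time'])
E
```

```text
5.925
```

View pics/w3r.png

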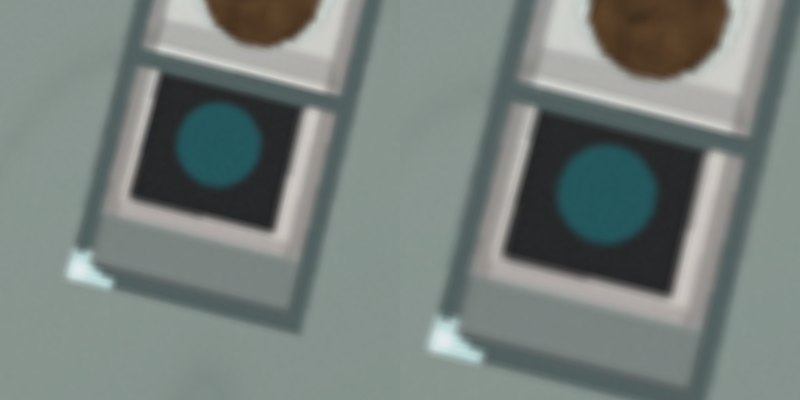

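Pad disc at right-panel (207,193), giving the pad centre at about (0.4748,-0.2204). The rim gives about (0.476,-0.2195), and the yaw is -14°. Now grasp the handle, lift it, and check the camera bias on it while held.

```bash
python3 - <<'E'
from h import *
q=down(np.radians(29)); x,y=.4898,.1672
ctrl.movep([x,y,.16],q); ctrl.movel([x,y,.071],max_speed=.12)
ctrl.close_gripper(40); s=get_state(); print(s['width'],s['gripper_force'],s['time'],s['tcp_pos'])
ctrl.movel([x,y,.20],max_speed=.2)
ctrl.movep([.476,-.2195,.20],down(np.radians(76))); ctrl.pause(.15)
c=cam('wrist'); im,d=vision.grab_frame('wrist'); np.savez('w4.npz',im=im,d=d,K=c[0],R=c[1],o=c[2])
s=get_state(); print(s['width'],s['tcp_pos'],s['contact_force'],s['time'])
z=.071-.008; X=.476,-.2195,.20-z+.104   # seal top height in world
a=rectify(c,im,*X,.035,400); b=rectify(load('w3')[0],load('w3')[1],.476,-.2195,.063,.045,400)
cv2.imwrite('pics/w4r.png',np.hstack([a,b]))
E
```

```text
0.03917310204071833 40.59436082839966 8.7583 [0.49014275 0.16729418 0.07150294]
0.03929317948520036 [ 0.47645551 -0.21843095  0.19983842] [ 0.85545906 -0.28687393 -0.75485906] 11.1917
```

View pics/w4r.png

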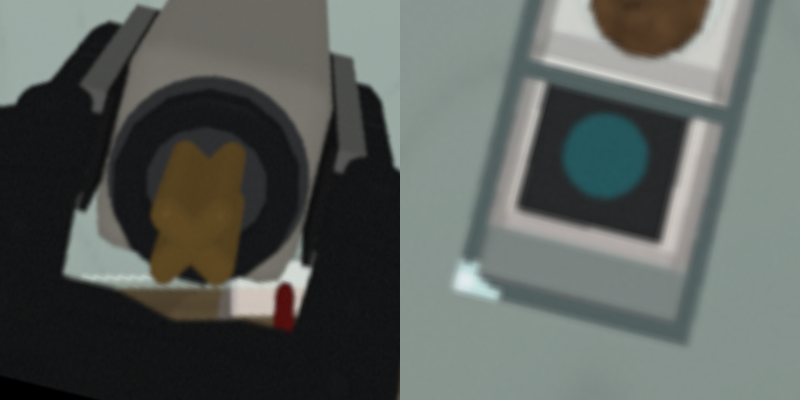

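Held view: seal ring centred at (206,187) in the left panel, so the bias is only +0.5 mm in x and +1.2 mm in y. The rim centre is at (203,201) in the right panel. I'll correct for this and lower the handle while watching the force.

```bash
cat >> h.py <<'E'
def fine(x,y,z,n=2,sp=.1):
    """line to a pose, correcting the standing error by feedback"""
    cmd=np.array([x,y,z],float)
    for _ in range(n):
        ctrl.movel(cmd.tolist(),max_speed=sp); ctrl.pause(.1)
        e=np.array([x,y,z])-get_state()['tcp_pos']; cmd+=e
    return cmd
E
python3 - <<'E'
from h import *
x,y=.4755,-.2212
cmd=fine(x,y,.131,3,.15); s=get_state(); print(s['tcp_pos'],s['contact_force']); f0=s['contact_force']
ok=True
for z in (.120,.110,.100,.090,.083):
    ctrl.movel([cmd[0],cmd[1],cmd[2]-.131+z],max_speed=.05); s=get_state(); f=s['contact_force']-f0
    print(z,np.round(s['tcp_pos'],4),np.round(f,1),round(s['time'],2))
    if f[2]>8: ok=False; break
print(ok)
E
```

```text
[ 0.47540405 -0.22115472  0.13071997] [-0.34012739  0.83758328 -2.64780617]
0.12 [ 0.4752 -0.2211  0.1194] [ 1.  -1.   1.1] 12.97
0.11 [ 0.4752 -0.2211  0.1096] [-0.  -0.1  1.6] 13.32
0.1 [ 0.4753 -0.2211  0.0996] [ 0.6 -1.6  0.7] 13.67
0.09 [ 0.4752 -0.2211  0.0896] [ 0.8 -1.4  1.3] 14.02
0.083 [ 0.4752 -0.2211  0.0826] [ 0.5 -1.2  0.9] 14.31
True
```

```bash
python3 - <<'E'
from h import *
s=get_state(); p=s['tcp_pos']
for dz in (.004,.006,.008):
    ctrl.movel([.4753,-.2212,.083-dz],max_speed=.03); s=get_state(); print(s['tcp_pos'][2],s['contact_force'])
    if s['contact_force'][2]>2: break
ctrl.ungrasp(); ctrl.pause(.3); s=get_state(); print('rel',s['tcp_pos'],s['contact_force'],s['time'])
ctrl.movel([.4753,-.2212,.15],max_speed=.15)
c,im,d=look(.4753,-.2212,.2,76,'w5')
print(get_state()['tcp_pos'],get_state()['time'])
a=rectify(c,im,.4753,-.2212,.131,.02,400); b=rectify(c,im,.4753,-.2212,.119,.03,400)
cv2.imwrite('pics/w5r.png',np.hstack([a,b]))
E
```

```text
0.07888662128766638 [-0.51318163 -1.00402603 -2.02146736]
0.0782641291441062 [-1.51954996  1.27045955 11.58440271]
rel [ 0.47529262 -0.22118517  0.07695961] [-0.19454644  0.38831597 -0.06613047] 15.6583
[ 0.47451421 -0.22065148  0.19846307] 16.8083
```

View pics/w5r.png

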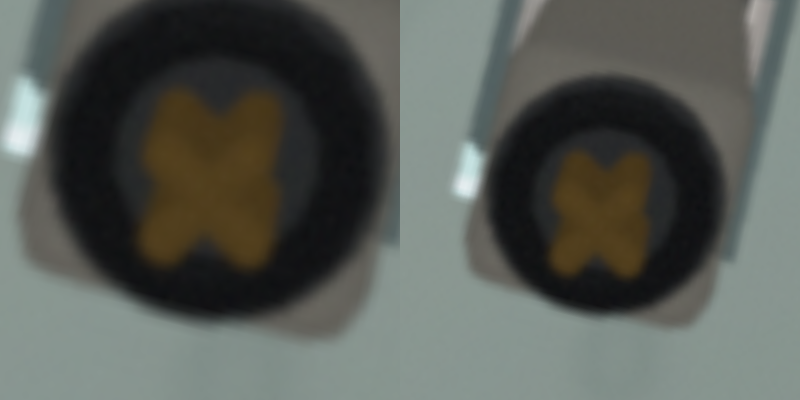

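The handle stands in the cell with its brass cross centred near (210,180) in the left panel. Its side walls show, so I'll fit a 3D cross outline for position and angle, and get a coarse head fit from the earlier frame.

```bash
cat >> h.py <<'E'
from scipy.optimize import minimize
def hull(m,c,P,S):
    p=proj(c,P)*S; h=cv2.convexHull(p.astype(np.float32)).round().astype(np.int32); cv2.fillConvexPoly(m,h,1)
def rect(x,y,t,L,W,r0,zs):
    u=np.array([np.cos(t),np.sin(t)]); v=np.array([-u[1],u[0]])
    return np.array([[*(np.array([x,y])+a*u+b*v),z] for a in (r0,L) for b in (-W/2,W/2) for z in zs])
def fit(c,mask,draw,p0,step,S=4):
    M=cv2.resize(mask.astype(np.uint8),None,fx=S,fy=S,interpolation=cv2.INTER_LINEAR)
    K=c[0]; c2=(K,c[1],c[2])
    def cost(p):
        m=np.zeros(M.shape,np.uint8); draw(m,c2,p,S)
        return 1-(m&M).sum()/max(1,(m|M).sum())
    best=None
    for t in ([0] if len(p0)<3 else np.radians([-30,-15,0,15,30,45])):
        q=np.array(p0,float); 
        if len(q)>2: q[2]+=t
        sim=np.vstack([q]+[q+np.eye(len(q))[i]*step[i] for i in range(len(q))])
        r=minimize(cost,q,method='Nelder-Mead',options=dict(initial_simplex=sim,xatol=1e-5,fatol=1e-5,maxiter=200))
        if best is None or r.fun<best.fun: best=r
    return best.x,best.fun
def cross(zs,L=.0085,W=.005):
    def draw(m,c,p,S):
        for k in (0,1): hull(m,c,rect(p[0],p[1],p[2]+k*np.pi/2,L,W,-L,zs),S)
    return draw
def cyl(m,c,p,S):
    t=np.linspace(0,2*np.pi,60); hull(m,c,np.array([[p[0]+.022*np.cos(a),p[1]+.022*np.sin(a),z] for a in t for z in (.008,.040)]),S)
def headfit(c,im,x,y,r=60):
    px=proj(c,[x,y,.03])[0]; hsv=cv2.cvtColor(im,cv2.COLOR_BGR2HSV)
    near=np.zeros(im.shape[:2],np.uint8); cv2.circle(near,tuple(px.astype(int)),r,1,-1)
    teal=(hsv[...,0]>80)&(hsv[...,0]<98)&(hsv[...,1]>130)
    white=(hsv[...,1]<50)&(hsv[...,2]>150)
    m=((teal|white)&(near>0)).astype(np.uint8); m=cv2.morphologyEx(m,cv2.MORPH_CLOSE,np.ones((5,5)))
    n,l,st,_=cv2.connectedComponentsWithStats(m); m=(l==1+np.argmax(st[1:,4])).astype(np.uint8)
    p,f=fit(c,m,cyl,[x,y],[.004,.004])
    v,u=np.nonzero(white&(m>0)); W=ray(c,np.c_[u,v],.040)[:,:2]-p; rr=np.hypot(*W.T); a=np.arctan2(W[:,1],W[:,0])[(rr>.009)&(rr<.020)]
    z=np.exp(4j*a).mean(); return p,f,np.degrees(np.angle(z)/4),abs(z),len(a)
E
python3 - <<'E'
from h import *
c,im,d=load('w5'); hsv=cv2.cvtColor(im,cv2.COLOR_BGR2HSV)
px=proj(c,[.4753,-.2212,.131])[0].astype(int)
near=np.zeros(im.shape[:2],np.uint8); cv2.circle(near,tuple(px),50,1,-1)
m=((hsv[...,0]>10)&(hsv[...,0]<30)&(hsv[...,1]>110)&(near>0)).astype(np.uint8); print(m.sum())
for zs in ((.115,.131),(.115,.130),(.119,.131)):
    p,f=fit(c,m,cross(zs),[.4755,-.2205,np.radians(50)],[.003,.003,.1]); print(p[:2],np.degrees(p[2])%90,f)
# seal ring: top outer circle
dk=((hsv[...,2]<45)&(near>0)).astype(np.uint8)
R3=np.array(cam('wrist')[1]); s=get_state(); print('dtool',(np.array([p[0],p[1]])-s['tcp_pos'][:2]))
im1=cv2.imread('pics/w1.png'); f1=np.load('w1.npz'); print(headfit((f1['K'],f1['R'],f1['o']),im1,.580,.167))
E
```

```text
378
[ 0.47598028 -0.22206974] 42.763940687434385 0.19986541049798112
[ 0.47609492 -0.22223925] 44.53291491013626 0.17663382822256135
[ 0.47611307 -0.22135865] 42.03975185538357 0.15113751630198524
dtool [ 0.00159886 -0.00070717]
(array([0.58020325, 0.16816626]), np.float64(0.7126269769834126), np.float64(-37.056279575184114), np.float64(0.8999709138827618), 188)
```

```bash
python3 - <<'E'
from h import *
ctrl.movep([.58,.168,.2],down(np.radians(85)))
c,im,d=look(.58,.168,.112,85,'w6')
s=get_state(); print(s['tcp_pos'],s['time'])
print(headfit(c,im,.58,.168,110))
a=rectify(c,im,.58,.168,.040,.03,400); b=rectify(c,im,.58,.168,.008,.04,400)
cv2.imwrite('pics/w6r.png',np.hstack([a,b]))
E
```

```text
[0.58153767 0.16791439 0.11431684] 18.9417
(array([0.63117521, 0.19100138]), np.float64(0.8575864226704228), np.float64(13.494033750692001), np.float64(0.07929046015158464), 1062)
```

View pics/w6r.png

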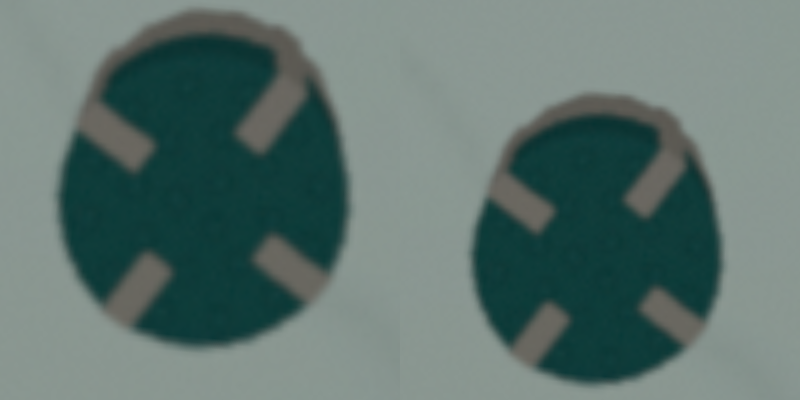

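Head bars fit: centre (204,202) in the left panel, so about (0.5806,0.1676), with the bars at about 53.5°. The spindle is at about 43.5°, so I grasp at yaw 86° and insert at 76°.

```bash
python3 - <<'E'
from h import *
q=down(np.radians(86))
ctrl.movep([.5803,.1676,.075],q)
cmd=fine(.5803,.1676,.05,2); ctrl.movel([cmd[0],cmd[1],cmd[2]-.05+.0115],max_speed=.08); ctrl.pause(.1)
s=get_state(); print(s['tcp_pos'],s['contact_force'])
ctrl.close_gripper(60); s=get_state(); print(s['width'],s['gripper_force'],s['time'],s['tcp_pos'])
ctrl.movel([cmd[0],cmd[1],.2],max_speed=.2)
ctrl.movep([.4753,-.2211,.2],down(np.radians(76)))
cmd=fine(.4753,-.2211,.145,3,.15); s=get_state(); print(s['width'],s['tcp_pos'],s['contact_force'],s['time'],cmd)
m=Rq(s['eef_rot']); print(m[:,2], np.degrees(np.arctan2(m[1,0],m[0,0])))
c,im,d=load('w6')
im,d=vision.grab_frame('wrist'); sc=vision.grab_frame('scene')[0]
x,y=proj(cam('scene'),[.475,-.221,.13])[0].astype(int); k=cv2.resize(sc[max(0,y-50):y+50,max(0,x-50):x+50],(400,400),interpolation=2)
cv2.imwrite('pics/w7.png',np.hstack([cv2.resize(im[:,64:448],(400,400)),k]))
E
```

```text
[0.58054742 0.16751607 0.01159284] [ 0.50643243 -0.45645617  0.25213871]
0.04261264305916835 60.61001901514828 21.2667 [0.58043696 0.1676858  0.01197297]
0.042246111286343944 [ 0.47520463 -0.22105502  0.14467454] [-1.15794276 -0.10896846 -0.50571755] 25.1667 [ 0.47528962 -0.22110137  0.14501092]
[-3.61512706e-05 -8.25032860e-06 -9.99999999e-01] 76.00111612549519
```

View pics/w7.png

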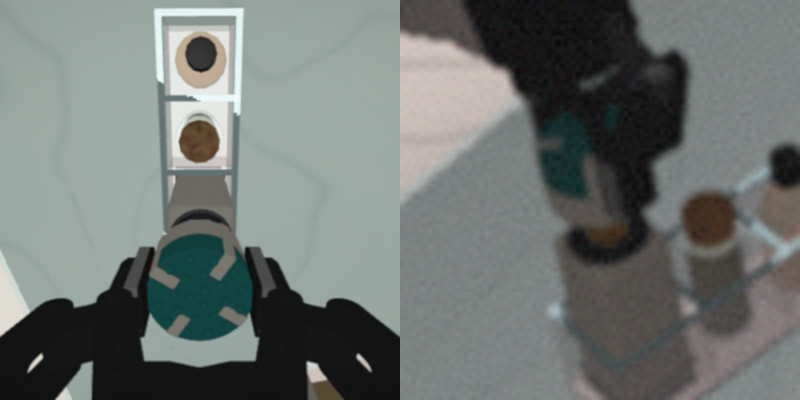

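The head is held level over the spindle with its bars visible at (160,275) and (222,262) in the left panel. Lowering with force watch; I'll twist or shift if it lands on top of the splines.

```bash
cat > ins.py <<'E'
from h import *
def step(cmd,z0,z1,lim,sp=.03,f0=0,n=.002):
    for z in np.arange(z0,z1-1e-6,-n):
        ctrl.movel([cmd[0],cmd[1],z],max_speed=sp); s=get_state(); f=s['contact_force'][2]-f0
        print(round(z,4),np.round(s['tcp_pos'],4),np.round(s['contact_force'],1),round(s['time'],2))
        if f>lim: return False,z
    return True,z
E
python3 - <<'E'
from ins import *
f0=get_state()['contact_force'][2]; cmd=[.4753,-.2211]
print(step(cmd,.138,.127,5,f0=f0))
E
```

```text
0.138 [ 0.4751 -0.221   0.1377] [ 0.  -0.6 -0.4] 25.64
0.136 [ 0.4753 -0.221   0.1359] [-0.6 -0.   0.5] 25.89
0.134 [ 0.4752 -0.2211  0.1339] [-0.5 -1.  -1. ] 26.14
0.132 [ 0.4752 -0.2211  0.1319] [-0.7  0.7 -0.6] 26.39
0.13 [ 0.4752 -0.2211  0.1299] [-0.  -0.1 -0.6] 26.64
0.128 [ 0.4752 -0.2211  0.1279] [-0.1 -0.3 -0.4] 26.89
(True, np.float64(0.128))
```

It meshed with no contact force. Pressing home.

```bash
python3 - <<'E'
from ins import *
print(step([.4753,-.2211],.126,.114,16,f0=-.5,n=.001))
ctrl.pause(.5); s=get_state(); print(s['tcp_pos'],s['contact_force'],s['width'],s['gripper_force'],s['time'])
E
```

```text
0.126 [ 0.4752 -0.2211  0.1259] [ 0.4  0.9 -0.5] 27.14
0.125 [ 0.4753 -0.2211  0.125 ] [0.5 0.6 0.1] 27.39
0.124 [ 0.4752 -0.2211  0.1239] [ 0.6 -0.9 -0.7] 27.64
0.123 [ 0.4753 -0.2211  0.123 ] [-0.5  0.1  0.1] 27.89
0.122 [ 0.4754 -0.2212  0.1222] [-0.5  0.8  3.5] 28.14
0.121 [ 0.4754 -0.2212  0.1212] [-0.8  0.4  5.4] 28.39
0.12 [ 0.4754 -0.2212  0.1203] [-1.4  0.   7.3] 28.64
0.119 [ 0.4755 -0.2213  0.1199] [-3.5  1.6 11.6] 28.89
0.118 [ 0.4758 -0.2214  0.1198] [-3.8  2.4 21.1] 29.14
(False, np.float64(0.118))
[ 0.47576457 -0.22145157  0.11974606] [-3.41524691  2.2620339  20.85926492] 0.04221085958359586 62.850867225788534 29.6417
```

The seal yielded from 3.5 to 8 N, then hit a hard stop exactly at the predicted home height (0.1198). Handing in.

```bash
python3 -c "
from station import ticket
print(ticket.close_job())"
```

```text
the job is handed in; nothing more can be done
None
```

I've handed in the job at about 30 s of the 56 s limit: the handle is released on the charging pad, and the head is meshed on the spindle, pressed fully home with about 21 N and still held. The hand-in returned no verdict.

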